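Lay a printer roller on its V-cradle and chock it

ROBOT

A 6-joint arm with a two-finger parallel gripper is mounted at the origin on the work surface. World frame = base frame: x ahead of the robot, y to its left, z up, the work surface at z = 0. Lengths are in m, angles in rad, forces in N, time in s.
With the tool pointing down it reaches from about 0.35 to 0.8 m from the base axis. Payload 7.3 kg.
Tool frame: the origin (TCP) lies on the mounting face of the last link; the fingertips stand 173 mm ahead of it and the grasp point (between the pads) lies 155 mm ahead of it (bot.tips_ahead is the distance from the TCP to the fingertips, in m); z points along the fingers, y is the line along which they close (so a half turn about z gives the same grasp; the last joint's range is limited). The gripper opens to 85 mm and grips with 20 to 120 N. Pads are 22 mm wide; open, the fingers measure 114 mm over their backs; the gripper's body (76 mm by 85 mm) begins 54 mm behind the grasp point. The pads swing forward as they close: fully open they stand 13 mm farther back than shut.
Start: joints at [-1.297, 0.342, 1.524, -0, 1.275, -0.146], TCP at [0.214, -0.479, 0.405] pointing down, gripper open.
Joint ranges: [-2.53, 2.53], [-0.77, 2.02], [0.04, 2.7], [-1, 4.14], [0.28, 2.66], [-3.11, 3.11]. Speed limits (rad/s): [2.57, 2.57, 3.14, 3.14, 3.14, 3.14].

INTERFACE

Orientations are given as a rotation vector (axis times angle).
In Python, from station import bot gives the robot as it stands. The module is installed in compiled form; this text tells all that it offers.
- The arm moves only by the tool apply_moves, never from a script. Its argument "commands" is a list of rows, each a list of 6 numbers: the shift along the tool's x, y, z normalised to -1 to 1, where 1 is 800 mm, then the turn, a rotation vector about the tool's x, y, z normalised to -1 to 1, where 1 is 45 degrees. In form: [[x, y, z, ax, ay, az], ...]. A call has 1 to 5 rows; each row is the pose to reach, as a shift and turn from the pose commanded when the call began, along the tool's axes at that moment; what a row does not reach only later rows make up. A row lasts 1/8 s, in which the tool goes at most 62.5 mm and 10.7 degrees, less where a joint would pass 70% of its speed; a pose out of reach is approached as far as the arm can. A call with a number of a shift or a turn outside -1 to 1 is refused whole. A call with a gripper value outside its range is refused whole. "fingers" is the opening, from 0 (shut) to 1 (fully open), set as the call begins (left out, the last holds). The fingers move at their own pace and stop on an object; the grip force is fixed at half the most. Time passes only in rows, so rows that repeat a pose let the fingers close. It gives the time, the measured TCP pose, the force, the opening and the grip force at its end, in the units of the state.
- bot.get_state(): the state, without advancing time (a new reading comes with each control period).
- bot.capture(name): name is "scene" or "top" or "wrist"; returns a dict with "image" (400x640x3 uint8, blue, green, red), "z_map" (400x640 float32, m along the optical axis (not along the pixel's ray), 0 where there is no reading), "vfov" (degrees; the focal length in pixels is half the picture's height over the tangent of half this angle, whatever the lens; pixels are square), "cx", "cy" (the principal point, pixels), "R" (3x3) and "t" (3): a world point X has camera coordinates R X + t; the wrist camera has in their place "hand_eye" (4x4, takes a point from camera to tool coordinates, whose origin is the TCP and whose axes are the flange's). Camera axes: x right, y down, z forward; pixel columns grow to the right and rows downward; lengths in m; the calibration is good to about 2 mm. A picture is of the moment at which its call begins: read the wrist's pose just before it.
- bot.finish_job(): hands the job in; it is judged then, once.
The state is a dict: "t": time; "joint_pos": joint angles; "joint_vel": joint speeds; "joint_torque": joint torques, N m; "eef_pos": TCP position; "eef_rot": TCP orientation; "ft_force": force on the tool from outside, world axes, zero at the start; "wrist_torque": the same for the moment, N m; "gripper_width": finger opening in m; "gripper_force": force on a finger pad.
Only numpy, scipy, OpenCV 4.12 (cv2) and the standard library are available. Lean on these libraries where they do the work, as an engineer would, in place of code of your own. Each camera call takes 0.05 s, during which the arm holds its last target. There are 200 camera calls.

TASK

Take the long roller from the black rest and lower it, without dropping it, into the V-cradle, centred on the two V-blocks. Then set the white ramp-shaped chock upright on the cradle's plate, midway between the V-blocks on the side with the low lips, and slide its ramp in under the roller until it is close up to it (a centimetre of gap is fine), so that the roller cannot roll out. Leave the short roller where it is.

Things in the scene. Friction and masses are not known exactly. Their poses are not given: they have to be found in the camera images.
- long_roller: Long roller: black rubber sleeve 30 mm diameter, 210 mm long, steel journals 12 mm diameter by 20 mm at the ends; about 0.4 kg. Origin on its axis at mid-length, y along it. Starts in one of two parallel places, 110 mm apart, of a fixed black rest: axis 35 mm above the table, carried on Vs (32 mm high) 35 to 49 mm either side of mid-length; between them fingers have room down to the 8 mm base.
- short_roller: Short roller, a bystander in the other place of the rest: the same 30 mm diameter, sleeve only 130 mm long (170 mm overall). Origin on its axis at mid-length, y along it.
- cradle: Fixed cradle. Aluminium plate 8 mm thick, x -45 to 90, y -95 to 95 mm; grey V-blocks at y = -75 and 75 (18 wide, x -27 to 22, up to 40 mm high). Origin on the table, under the laid roller's axis, midway between the blocks; z up. The laid roller runs along y, axis at z = 35 mm. High flanks on the -x side, low lips (30 mm high) on +x, where the chock goes at y = 0, its x along the cradle's x.
- chock: White plastic chock, 0.12 kg: heel block 26 (x) by 36 (y) by 44 mm high with a 45-degree ramp, as wide, down to a blunt toe (5 mm) at x = -44 mm. Origin: centre of the heel's underside, z up. Grip the heel across its 36 mm. On the plate the toe passes under the laid roller (12 mm free): lower it at cradle x = 68 mm, slide it in; the ramp touches the roller with the chock at x = 43 mm.
Things that resemble listed ones, but are neither listed nor needed, are in the scene too. What is shaped like the chock but brown, pink or purple is not meant.

How it is judged:
On the way, in this order (a step that is already met when the one before it is completed fails the run):
1. the long roller lies in both V-blocks of the cradle, centred, let go (z of long_roller in the frame of cradle between 0.029 and 0.041 m and x of long_roller in the frame of cradle between -0.008 and 0.008 m and y of long_roller in the frame of cradle between -0.02 and 0.02 m and angle between the y axis of long_roller and the y axis of cradle, either way round below 0.17 rad and contact force between the fingers and long_roller below 0.3 N and linear speed of long_roller below 0.03 m/s), for 0.2 s.
2. the chock stands on the base plate close against the laid roller, ramp to the roller, let go (all of step 1 and x of chock in the frame of cradle between 0.036 and 0.06 m and y of chock in the frame of cradle between -0.025 and 0.025 m and z of chock in the frame of cradle between 0.004 and 0.013 m and angle between chock's own z axis and vertical below 0.15 rad and angle between the x axis of chock and the x axis of cradle, either way round below 0.26 rad and contact force between the fingers and chock below 0.3 N and linear speed of chock below 0.03 m/s and x of cradle in the frame of chock below -0.02 m), for 0.2 s.
At the end, for the whole second after the job is handed in: Long roller seated in both V-blocks (8 mm across, 6 mm in height, 20 mm lengthwise, 10 degrees); chock flat on the plate, low-lip side, ramp to the roller (origin 36-60 mm from the cradle line, 25 mm sideways, 15 degrees); both let go, at rest; short roller within 30 mm of its start (all of step 2 and distance of short_roller from where it was at the start of the episode below 0.03 m); the robot touches nothing.
It fails at once if the short roller is moved by more than 30 mm (distance of short_roller from where it was at the start of the episode above 0.03 m).
It fails at once if the long roller is let go over the cradle more than 35 mm above its seat (horizontal distance between long_roller and cradle below 0.08 m and z of long_roller in the frame of cradle above 0.07 m and contact force between the fingers and long_roller below 0.1 N).
It also fails if it takes over 64 s, if anything falls off the work surface, if the arm or the gripper's body presses on something with over 40 N, if the wrist force passes 120 N, or if a joint passes its speed limit or range.

## Working session

There is one attempt and no reset: what is moved stays moved. The work goes in short steps, Python scripts to look and compute and a tool call to move; the robot and the scene stay as the last step left them, time stands still between calls to the robot, and variables do not carry over. Pictures are saved under pics/ and viewed, at most 10 in all, crops included, and the job is handed in when it is done.

Besides the shell and the picture viewer there is one more tool, called after "Emit:" as a command line: name --pt "numbers of a row" for each row, then --argument value for the rest. apply_moves: Moves the arm, as the interface text tells. Scaled input: -1 to 1 covers 800 mm each way for a shift and 45 degrees each way for a turn. Its arguments: {"type":"object","properties":{"commands":{"type":"array"},"fingers":{"type":"number"}},"required":["commands"]}

```bash
mkdir -p pics; cat > h.py <<'E'
import numpy as np, cv2, pickle
from scipy.spatial.transform import Rotation as Ro
def cap(bot,name):
    s=bot.get_state(); c=bot.capture(name)
    if 'R' not in c:
        T=np.eye(4);T[:3,:3]=Ro.from_rotvec(s['eef_rot']).as_matrix();T[:3,3]=s['eef_pos']
        M=np.linalg.inv(T@np.array(c['hand_eye'])); c['R']=M[:3,:3];c['t']=M[:3,3]
    c['R']=np.array(c['R']);c['t']=np.array(c['t']).ravel()
    c['f']=c['image'].shape[0]/2/np.tan(np.radians(c['vfov'])/2)
    return c
def ray(c,u,v,z):
    o=-c['R'].T@c['t']; d=c['R'].T@np.array([(u-c['cx'])/c['f'],(v-c['cy'])/c['f'],1.])
    return o+d*(z-o[2])/d[2]
def cloud(c):
    v,u=np.mgrid[:c['image'].shape[0],:c['image'].shape[1]]; Z=c['z_map']
    P=np.stack([(u-c['cx'])/c['f']*Z,(v-c['cy'])/c['f']*Z,Z],-1)
    W=(P-c['t'])@c['R']; W[Z==0]=np.nan
    return W
E
python3 - <<'E'
from h import *
from station import bot
for n in ['scene','top']:
    c=cap(bot,n); cv2.imwrite(f'pics/{n}0.png',c['image']); pickle.dump(c,open(f'{n}0.pkl','wb'))
    print(n,c['R'].round(3).tolist(),c['t'],c['f'],c['cx'],c['cy'],(-c['R'].T@c['t']).round(3))
print(bot.get_state())
E
```

```text
scene [[-0.556, 0.831, 0.003], [0.607, 0.408, -0.682], [-0.568, -0.377, -0.732]] [ 0.33275967 -0.30498375  1.05582508] 370.4101113228945 319.131822001197 202.6620641151615 [0.97  0.246 0.564]
top [[0.088, -0.996, 0.003], [-0.973, -0.086, -0.212], [0.211, 0.015, -0.977]] [-0.04018035  0.56440993  0.76316217] 378.31884671507913 316.53864721303023 197.96829172759303 [ 0.392 -0.003  0.866]
{'t': 0.1, 'joint_pos': array([-1.29698715e+00,  3.42690002e-01,  1.52489546e+00,  1.10368199e-07,
        1.27541367e+00, -1.45962114e-01]), 'joint_vel': array([ 0.0021941 ,  0.00044334, -0.00219815,  0.00115652, -0.00011923,
       -0.00052056]), 'joint_torque': array([ 1.86662648e-03, -4.34447479e+01, -2.46491611e+01, -2.15686218e-04,
        4.68495302e-03,  3.71228543e-05]), 'eef_pos': array([ 0.21397364, -0.47929858,  0.40408519]), 'eef_rot': array([-3.07127680e+00, -6.54252231e-01,  1.40901311e-04]), 'ft_force': array([-0.18819466, -0.67232521,  0.04865075]), 'wrist_torque': array([-0.01127506,  0.0436974 ,  0.01035939]), 'gripper_force': 0.0, 'gripper_width': 0.08525436026220685}
```

View pics/top0.png

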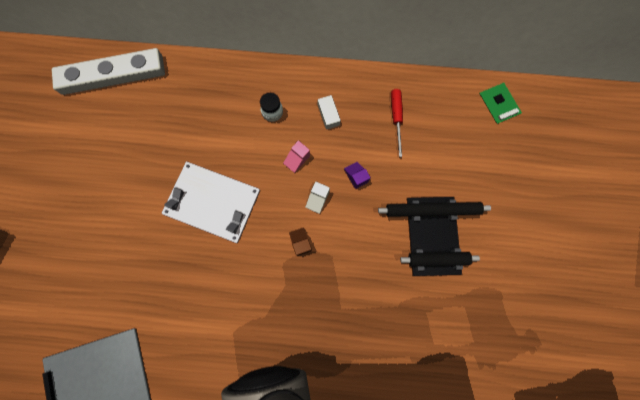

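View pics/scene0.png

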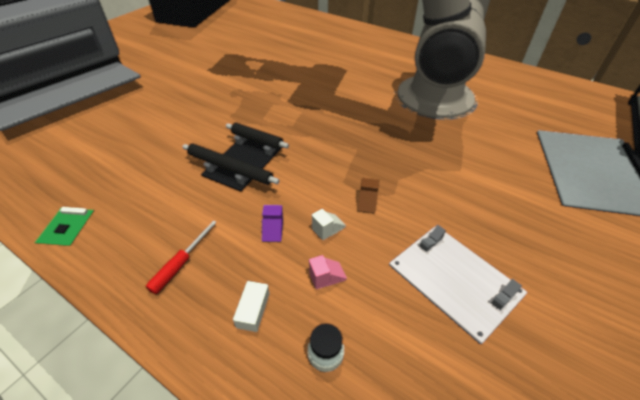

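Top view candidates:
- **Rollers:** the long one is at (435,210), with ends at (381,211) and (488,209). The short one is at (440,259).
- **Chock:** the white ramp shape at (318,197) fits. The block at (329,112) is white but a plain box, and the pink (297,156), purple (357,175) and brown (301,241) ones are the wrong colour.
- **Cradle:** the plate is at (211,202), with V-blocks at (175,198) and (236,220).

Next I'll confirm in one enlarged crop and measure.

```bash
python3 - <<'E'
from h import *
c=pickle.load(open('top0.pkl','rb')); im=c['image']; W=cloud(c)
s=pickle.load(open('scene0.pkl','rb'))
a=cv2.resize(im[145:265,150:350],(800,480),interpolation=cv2.INTER_CUBIC)
b=cv2.resize(s['image'][195:255,290:365],(150,120),interpolation=cv2.INTER_CUBIC); a[:120,650:]=b
cv2.imwrite('pics/crop.png',a)
hsv=cv2.cvtColor(im,cv2.COLOR_BGR2HSV)
wm=((hsv[...,1]<70)&(hsv[...,2]>110)).astype(np.uint8)
# chock
n,l,st,ce=cv2.connectedComponentsWithStats(wm)
for k in (l[197,318],l[205,205]): print(k,st[k],ce[k])
P=W[l==l[197,318]]; P=P[~np.isnan(P[:,0])]
top=P[P[:,2]>.038]; print('chock z',np.percentile(P[:,2],[1,50,99]),'top',len(top),top.mean(0),cv2.minAreaRect((top[:,:2]*1000).astype(np.float32)),'all',cv2.minAreaRect((P[:,:2]*1000).astype(np.float32)), 'mean',P.mean(0))
L=P[P[:,2]<.035]; A=np.c_[L[:,:2],np.ones(len(L))]; print('ramp grad',np.linalg.lstsq(A,L[:,2],rcond=None)[0])
# cradle plate
m=np.zeros_like(wm);m[155:250,155:265]=1
pm=(wm&m)
cn=max(cv2.findContours(pm,cv2.RETR_EXTERNAL,cv2.CHAIN_APPROX_NONE)[0],key=cv2.contourArea)
Q=np.array([ray(c,u,v,.008)[:2] for u,v in cv2.convexHull(cn)[:,0]])
print('plate',cv2.minAreaRect((Q*1000).astype(np.float32)),cv2.boxPoints(cv2.minAreaRect((Q*1000).astype(np.float32))))
B=W[155:250,155:265].reshape(-1,3);B=B[B[:,2]>.022]; 
g,lab,cc=cv2.kmeans(B[:,:2].astype(np.float32),2,None,(3,50,1e-5),5,cv2.KMEANS_PP_CENTERS)
for k in (0,1):
    X=B[lab[:,0]==k]; print('V',len(X),X.mean(0),'high',X[X[:,2]>.034].mean(0),(X[:,2]>.034).sum(),cv2.minAreaRect((X[:,:2]*1000).astype(np.float32)))
# rollers: sleeve top points
for nm,(v0,v1,u0,u1) in dict(long=(200,222,376,495),short=(248,272,398,484)).items():
    X=W[v0:v1,u0:u1].reshape(-1,3); X=X[X[:,2]>.036]
    print(nm,len(X),X.mean(0),np.percentile(X[:,2],[50,98]),cv2.minAreaRect((X[:,:2]*1000).astype(np.float32)))
for uv in [(381,211),(488,209),(402,260),(478,259)]: print(uv,ray(c,*uv,.035).round(4))
E
```

```text
7 [306 182  24  31 446] [317.0896861  196.98206278]
6 [ 162  162   98   81 4273] [211.24128247 200.86988065]
chock z [0.0004351  0.03193179 0.04765512] top 177 [0.5898299  0.00435008 0.04462761] ((590.3621215820312, 4.287893295288086), (35.45869827270508, 25.032072067260742), 70.83087158203125) all ((575.6770629882812, 9.199357986450195), (35.70656967163086, 56.0516471862793), 71.0229721069336) mean [0.5744495  0.00913011 0.03029065]
ramp grad [ 0.89763972 -0.2512367  -0.482678  ]
plate ((548.403076171875, 254.23846435546875), (190.16082763671875, 135.07122802734375), 74.0919418334961) [[457.39288 181.31052]
 [587.29126 144.28824]
 [639.41327 327.1664 ]
 [509.5149  364.1887 ]]
V 147 [0.544457   0.33302365 0.02818884] high [0.52573127 0.33854464 0.03603712] 30 ((546.1864013671875, 333.0997619628906), (19.276031494140625, 50.07682418823242), 75.0195541381836)
V 137 [0.50357888 0.18932641 0.02892   ] high [0.4851331  0.1944186  0.03658486] 28 ((505.1935729980469, 189.3798828125), (18.452098846435547, 50.080745697021484), 74.83453369140625)
long 1334 [ 0.56816187 -0.25006467  0.04689184] [0.04792489 0.05254666] ((569.783935546875, -252.10122680664062), (29.979108810424805, 249.42523193359375), 6.468287944793701)
short 944 [ 0.46066218 -0.26595433  0.04668089] [0.04788969 0.05252078] ((461.2161865234375, -267.2687072753906), (29.78868865966797, 169.5292510986328), 6.527730941772461)
(381, 211) [ 0.5543 -0.1358  0.035 ]
(488, 209) [ 0.58  -0.374  0.035]
(402, 260) [ 0.4504 -0.1868  0.035 ]
(478, 259) [ 0.4671 -0.3514  0.035 ]
```

View pics/crop.png

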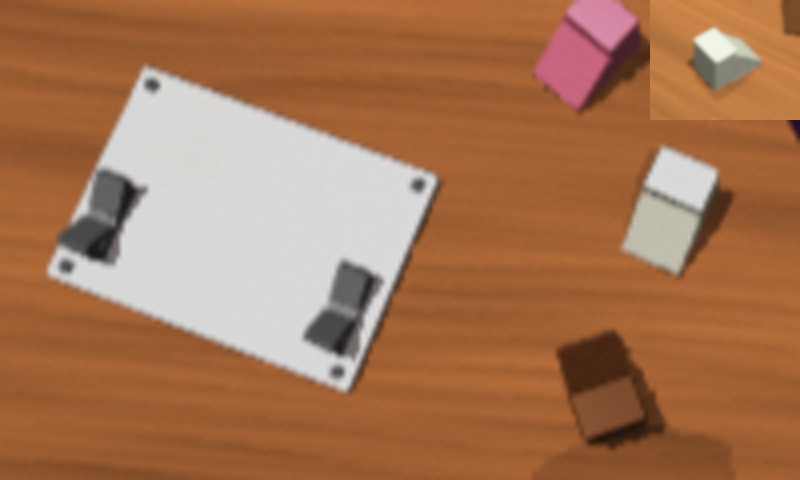

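The crop shows the white chock (upper right) with its bright heel top away from the robot and its ramp towards it. The scene inset shows the same ramp shape. The V-blocks have their high flanks on the robot side. I'll write the move helper and go above the long roller.

```bash
cat > go.py <<'E'
import sys
from h import *
from station import bot
# usage: go.py x y z psi_deg  -> row in tool units (tool x at world yaw psi, pointing down)
x,y,z,psi=map(float,sys.argv[1:5])
s=bot.get_state(); R0=Ro.from_rotvec(s['eef_rot'])
c,n=np.cos(np.radians(psi)),np.sin(np.radians(psi))
R1=Ro.from_matrix(np.array([[c,n,0],[n,-c,0],[0,0,-1.]]))
d=R0.inv().apply(np.array([x,y,z])-s['eef_pos'])
print('t',s['t'],'pos',s['eef_pos'].round(4),'row',(d/.8).round(4),(np.degrees((R0.inv()*R1).as_rotvec())/45).round(4),'mm',(d*1000).round(1),'w',s['gripper_width'])
E
python3 go.py .568 -.2535 .34 96.3; python3 -c "
from station import bot;print(bot.tips_ahead)"
```

```text
t 0.1 pos [ 0.214  -0.4793  0.4041] row [ 0.5191 -0.0773  0.0803] [-1.4000e-03 -1.3000e-03 -1.6055e+00] mm [415.3 -61.8  64.3] w 0.08525436026220685
0.1734
```

Emit:
apply_moves --pt "0.08 -0.01 0.01 0 0 -0.2" --pt "0.16 -0.02 0.03 0 0 -0.4" --pt "0.24 -0.035 0.04 0 0 -0.6" --pt "0.31 -0.045 0.05 0 0 -0.8" --pt "0.38 -0.057 0.06 0 0 -1" --fingers 1

```text
t: 0.72
eef_pos: [0.4745, -0.3125, 0.3562]
eef_rot: [-2.583, -1.787, 0.0]
ft_force: [-0.3, -1.7, -0.2]
gripper_width: 0.0851
gripper_force: 0.0
```

```bash
python3 go.py .568 -.2535 .34 96.3
```

```text
t 0.725 pos [ 0.4745 -0.3125  0.3562] row [0.1102 0.0833 0.0202] [-4.000e-04 -1.000e-04 -5.989e-01] mm [88.2 66.7 16.1] w 0.08507558367323118
```

Emit:
apply_moves --pt "0.05 0.04 0.01 0 0 -0.22" --pt "0.11 0.083 0.02 0 0 -0.42" --pt "0.11 0.083 0.02 0 0 -0.6" --pt "0.11 0.083 0.02 0 0 -0.6" --pt "0.11 0.083 0.02 0 0 -0.6"

```text
t: 1.35
eef_pos: [0.5661, -0.2559, 0.3406]
eef_rot: [-2.105, -2.332, 0.0]
ft_force: [-0.3, 0.3, -1.0]
gripper_width: 0.0855
gripper_force: 0.0
```

```bash
python3 - <<'E'
from h import *
from station import bot
c=cap(bot,'wrist'); cv2.imwrite('pics/w1.png',c['image']); pickle.dump(c,open('w1.pkl','wb'))
W=cloud(c); X=W.reshape(-1,3); 
for x0 in (.568,.461):
    Y=X[(abs(X[:,0]-x0)<.04)&(X[:,2]>.04)&(X[:,2]<.06)&(X[:,1]<-.1)]
    if len(Y)>50: print(len(Y),Y.mean(0),Y.min(0),Y.max(0),cv2.minAreaRect((Y[:,:2]*1000).astype(np.float32)),np.polyfit(Y[:,1],Y[:,0],1))
E
python3 go.py .568 -.2535 .34 96.3
```

```text
8145 [ 0.56787165 -0.23796076  0.04699986] [ 0.54426057 -0.37391386  0.04000257] [ 0.59394726 -0.1268701   0.05157815] ((569.351318359375, -250.275146484375), (28.157194137573242, 248.2755584716797), 6.310114860534668) [-0.10903211  0.54192629]
4769 [ 0.46160287 -0.2546184   0.04695813] [ 0.44054773 -0.3301623   0.04000146] [ 0.48014499 -0.18114766  0.05200236] ((459.5955505371094, -255.27377319335938), (28.23031234741211, 148.6717071533203), 6.277627468109131) [-0.10240785  0.43552795]
t 1.4 pos [ 0.566  -0.256   0.3408] row [0.0028 0.0028 0.001 ] [-0.0001  0.0001 -0.0097] mm [2.3 2.3 0.8] w 0.08551153034487796
```

View pics/w1.png

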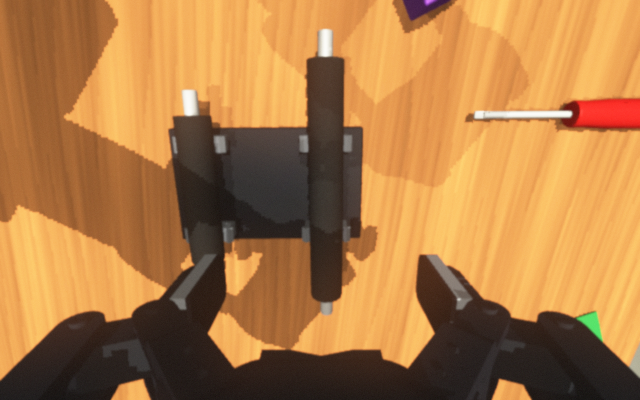

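The wrist view shows the long roller's sleeve at columns 308–342, rows 58–300, with the rest's Vs at rows 143 and 231. The short roller is at column 200. Going down on the long roller's middle.

```bash
python3 go.py .569 -.2512 .189 96.3
```

```text
t 1.4 pos [ 0.566  -0.256   0.3408] row [0.0056 0.0044 0.1898] [-0.0001  0.0001 -0.0097] mm [  4.5   3.5 151.8] w 0.08551153034487796
```

Emit:
apply_moves --pt "0.0056 0.0044 0.03 0 0 -0.01" --pt "0.0056 0.0044 0.08 0 0 -0.01" --pt "0.0056 0.0044 0.13 0 0 -0.01" --pt "0.0056 0.0044 0.17 0 0 -0.01" --pt "0.0056 0.0044 0.19 0 0 -0.01"

```text
t: 2.02
eef_pos: [0.5687, -0.2511, 0.1872]
eef_rot: [-2.093, -2.34, 0.001]
ft_force: [0.0, 1.2, 0.7]
gripper_width: 0.0851
gripper_force: 0.0
```

Emit:
apply_moves --pt "0 0 0 0 0 0" --pt "0 0 0 0 0 0" --pt "0 0 0 0 0 0" --pt "0 0 0 0 0 0" --pt "0 0 0 0 0 0" --fingers 0

```text
t: 2.65
eef_pos: [0.5696, -0.2509, 0.1904]
eef_rot: [2.091, 2.342, -0.0]
ft_force: [-3.1, -0.1, 4.8]
gripper_width: 0.0285
gripper_force: 58.7
```

Emit:
apply_moves --pt "0 0 -0.02 0 0 0" --pt "0 0 -0.05 0 0 0" --pt "0 0 -0.1 0 0 0" --pt "0 0 -0.15 0 0 0" --pt "0 0 -0.17 0 0 0"

```text
t: 3.28
eef_pos: [0.5698, -0.2506, 0.3281]
eef_rot: [2.088, 2.34, 0.002]
ft_force: [-0.7, 0.2, -3.9]
gripper_width: 0.0285
gripper_force: 59.7
```

```bash
python3 go.py .5275 .2605 .32 74.1
```

```text
t 3.275 pos [ 0.5698 -0.2506  0.3281] row [0.6408 0.0199 0.0083] [0.0058 0.0028 0.498 ] mm [512.6  15.9   6.6] w 0.02849922657457057
```

Emit:
apply_moves --pt "0.03 0 0 0 0 0.03" --pt "0.08 0 0 0 0 0.07" --pt "0.14 0.005 0 0 0 0.12" --pt "0.2 0.01 0 0 0 0.17" --pt "0.26 0.01 0 0 0 0.22"

```text
t: 3.9
eef_pos: [0.5535, -0.0415, 0.324]
eef_rot: [-2.287, -2.152, 0.001]
ft_force: [0.2, 0.6, -3.1]
gripper_width: 0.0285
gripper_force: 59.7
```

Emit:
apply_moves --pt "0.06 0 0 0 0 0.05" --pt "0.12 0 0 0 0 0.1" --pt "0.18 0.005 0 0 0 0.14" --pt "0.24 0.01 0 0 0 0.18" --pt "0.29 0.01 0 0 0 0.22"

```text
t: 4.53
eef_pos: [0.5754, 0.19, 0.3239]
eef_rot: [-2.463, -1.948, 0.002]
ft_force: [0.5, 0.5, -3.5]
gripper_width: 0.028
gripper_force: 59.7
```

```bash
python3 go.py .5275 .2605 .32 74.1
```

```text
t 4.525 pos [0.5754 0.19   0.3239] row [ 0.072  -0.0786  0.0049] [-0.0016  0.0007  0.0574] mm [ 57.6 -62.8   3.9] w 0.028041929495115643
```

Emit:
apply_moves --pt "0.03 -0.03 0 0 0 0.03" --pt "0.06 -0.07 0.005 0 0 0.06" --pt "0.072 -0.079 0.005 0 0 0.06" --pt "0.072 -0.079 0.005 0 0 0.06" --pt "0.072 -0.079 0.005 0 0 0.06"

```text
t: 5.15
eef_pos: [0.528, 0.2579, 0.3206]
eef_rot: [2.509, 1.89, -0.0]
ft_force: [0.3, 0.7, -3.4]
gripper_width: 0.0283
gripper_force: 59.9
```

```bash
python3 - <<'E'
from h import *
from station import bot
c=cap(bot,'wrist'); t=cap(bot,'top'); a=np.hstack([c['image'],t['image']]); cv2.imwrite('pics/w2.png',cv2.resize(a,(800,250),interpolation=cv2.INTER_AREA)); pickle.dump((c,t),open('w2.pkl','wb'))
for k,nm in ((c,'wrist'),(t,'top')):
    X=cloud(k).reshape(-1,3); X=X[~np.isnan(X[:,0])]
    near=(np.hypot(X[:,0]-.527,X[:,1]-.26)<.14)
    B=X[near&(X[:,2]>.02)&(X[:,2]<.045)]
    # local coords with yaw -15.9 about (.527,.2605)
    a=np.radians(-15.9); M=np.array([[np.cos(a),np.sin(a)],[-np.sin(a),np.cos(a)]])
    q=(B[:,:2]-[.527,.2605])@M.T*1000
    for sgn in (1,-1):
        s=q[(np.sign(q[:,1])==sgn)&(abs(abs(q[:,1])-75)<16)]; 
        if len(s)>20: print(nm,'V',sgn,len(s),np.percentile(s,[2,98],axis=0).round(1).tolist(),cv2.minAreaRect(s.astype(np.float32)))
    Rl=X[near&(X[:,2]>.155)&(X[:,2]<.185)]; q=(Rl[:,:2]-[.527,.2605])@M.T*1000
    q=q[abs(q[:,1])>50]
    if len(q)>20: print(nm,'roller',len(q),q.min(0),q.max(0),np.polyfit(q[:,1],q[:,0],1), Rl[:,2].max())
print(bot.get_state()['eef_pos'])
E
python3 go.py .5275 .2605 .23 74.1
```

```text
wrist roller 13474 [-13.36601744  50.00868019] [ 16.95285536 102.64639885] [0.00517344 1.42889444] 0.18499925647784665
top V -1 93 [[-26.1, -83.5], [21.9, -66.3]] ((-1.5377655029296875, -74.7920913696289), (49.908260345458984, 17.85430145263672), 0.14464665949344635)
top roller 608 [ -13.37362656 -129.73212106] [ 16.67724923 -50.07460416] [-0.00348468  0.57398936] 0.18492466480585135
[0.52804366 0.25771962 0.32063522]
t 5.25 pos [0.528  0.2577 0.3206] row [ 0.0032 -0.0016  0.1133] [ 0.0004  0.0003 -0.0038] mm [ 2.5 -1.3 90.6] w 0.02830054470679631
```

View pics/w2.png

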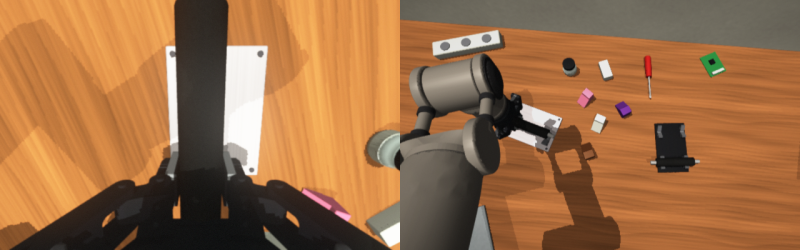

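The left half (wrist) shows the roller held over the plate, aligned with the plate's long side. The right half (top) shows it above the cradle and the short roller still in its rest. Lowering it with about 3 mm of lengthwise correction.

Emit:
apply_moves --pt "0.004 -0.001 0.03 0 0 -0.004" --pt "0.004 -0.001 0.07 0 0 -0.004" --pt "0.004 -0.001 0.11 0 0 -0.004" --pt "0.004 -0.001 0.13 0 0 -0.004" --pt "0.004 -0.001 0.14 0 0 -0.004"

```text
t: 5.88
eef_pos: [0.5279, 0.2615, 0.2081]
eef_rot: [-2.507, -1.894, 0.001]
ft_force: [0.3, 0.6, -4.1]
gripper_width: 0.028
gripper_force: 60.0
```

```bash
python3 go.py .5282 .2602 .1905 74.1
```

```text
t 5.875 pos [0.5279 0.2615 0.2081] row [-0.0015  0.0008  0.0221] [-0.0003  0.0004  0.0009] mm [-1.2  0.7 17.6] w 0.02798394875913308
```

Emit:
apply_moves --pt "0 0 0.008 0 0 0" --pt "0 0 0.014 0 0 0" --pt "0 0 0.018 0 0 0" --pt "0 0 0.021 0 0 0" --pt "0 0 0.021 0 0 0"

```text
t: 6.5
eef_pos: [0.5275, 0.262, 0.1919]
eef_rot: [2.506, 1.895, -0.0]
ft_force: [0.9, 0.3, -3.9]
gripper_width: 0.0285
gripper_force: 60.0
```

Emit:
apply_moves --pt "0 0 0.001 0 0 0" --pt "0 0 0.002 0 0 0" --pt "0 0 0.003 0 0 0" --pt "0 0 0.003 0 0 0"

```text
t: 7.0
eef_pos: [0.5278, 0.262, 0.1904]
eef_rot: [2.505, 1.894, 0.002]
ft_force: [-0.6, -1.4, 5.0]
gripper_width: 0.0282
gripper_force: 60.8
```

Emit:
apply_moves --pt "0 0 0 0 0 0" --pt "0 0 0 0 0 0" --pt "0 0 0 0 0 0" --pt "0 0 0 0 0 0" --pt "0 0 0 0 0 0" --fingers 0.8

```text
t: 7.62
eef_pos: [0.5275, 0.262, 0.1894]
eef_rot: [-2.506, -1.895, 0.0]
ft_force: [-0.8, -0.2, 0.2]
gripper_width: 0.068
gripper_force: 0.0
```

Emit:
apply_moves --pt "0 0 -0.03 0 0 0" --pt "0 0 -0.08 0 0 0" --pt "0 0 -0.14 0 0 0" --pt "0 0 -0.19 0 0 0" --pt "0 0 -0.19 0 0 0" --fingers 1

```text
t: 8.25
eef_pos: [0.5281, 0.2622, 0.3452]
eef_rot: [2.504, 1.893, 0.011]
ft_force: [-0.8, 0.2, 0.0]
gripper_width: 0.0853
gripper_force: 0.0
```

```bash
python3 - <<'E'
from h import *
from station import bot
c=cap(bot,'wrist'); t=cap(bot,'top'); pickle.dump((c,t),open('w3.pkl','wb'))
cv2.imwrite('pics/w3.png',cv2.resize(np.hstack([c['image'],t['image']]),(800,250),interpolation=cv2.INTER_AREA))
a=np.radians(-15.9); M=np.array([[np.cos(a),np.sin(a)],[-np.sin(a),np.cos(a)]])
for k,nm in ((c,'wrist'),(t,'top')):
    X=cloud(k).reshape(-1,3); X=X[~np.isnan(X[:,0])]
    q=np.c_[((X[:,:2]-[.527,.2605])@M.T),X[:,2]]*1000
    q=q[(abs(q[:,0])<40)&(abs(q[:,1])<135)&(q[:,2]>41.5)&(q[:,2]<60)]
    if len(q)>20: print(nm,len(q),q.min(0),q.max(0),np.polyfit(q[:,1],q[:,0],1))
E
python3 go.py .59 .0045 .33 161
```

```text
wrist 7306 [ -13.79417863 -112.62131114   41.50190006] [ 13.74809184 125.55581937  51.71612878] [ 0.00115449 -0.0403991 ]
top 1002 [ -13.32459728 -124.87122269   41.50642897] [14.84128647 79.49526823 54.76230339] [-1.81065737e-04  6.64942076e-01]
t 8.35 pos [0.5273 0.2619 0.3414] row [-0.2882  0.1631  0.0142] [ 0.0000e+00  2.0000e-04 -1.9292e+00] mm [-230.6  130.5   11.4] w 0.0850966034491714
```

View pics/w3.png

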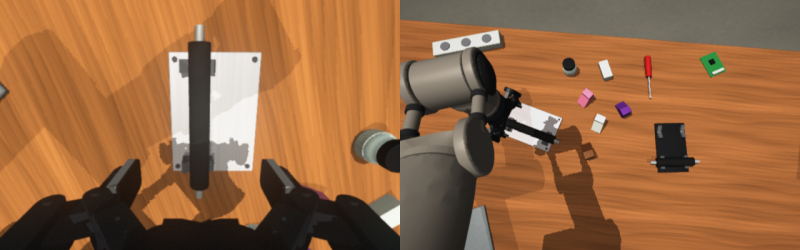

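The wrist view (left) shows the roller lying across both V-blocks with its ends visible. The cloud puts it within 1 mm of the centre. Now to the chock.

Emit:
apply_moves --pt "-0.05 0.03 0 0 0 -0.2" --pt "-0.11 0.06 0 0 0 -0.4" --pt "-0.18 0.1 0.005 0 0 -0.6" --pt "-0.24 0.13 0.01 0 0 -0.8" --pt "-0.28 0.16 0.01 0 0 -1"

```text
t: 8.98
eef_pos: [0.5893, 0.0091, 0.3313]
eef_rot: [-1.584, -2.709, 0.003]
ft_force: [1.4, 1.3, -0.2]
gripper_width: 0.0857
gripper_force: 0.0
```

Emit:
apply_moves --pt "0 0 0 0 0 -0.2" --pt "0 0 0 0 0 -0.4" --pt "0 0 0 0 0 -0.6" --pt "0 0 0 0 0 -0.8" --pt "0 0 0 0 0 -0.93"

```text
t: 9.6
eef_pos: [0.5893, 0.0116, 0.3315]
eef_rot: [-0.511, -3.096, 0.0]
ft_force: [0.0, -0.1, 0.1]
gripper_width: 0.0853
gripper_force: 0.0
```

```bash
python3 - <<'E'
from h import *
from station import bot
c=cap(bot,'wrist'); pickle.dump(c,open('w4.pkl','wb')); im=c['image']
cv2.imwrite('pics/w4.png',im)
W=cloud(c); hsv=cv2.cvtColor(im,cv2.COLOR_BGR2HSV)
m=(hsv[...,1]<70)&(hsv[...,2]>90)
sel=m&(np.hypot(W[...,0]-.575,W[...,1]-.009)<.05)&(W[...,2]>.004)&(W[...,2]<.06)
P=W[sel]; T=P[P[:,2]>.0405]
for q in (P,T):
    if len(q)>20: print(len(q),q.mean(0),cv2.minAreaRect((q[:,:2]*1000).astype(np.float32)),q[:,2].max())
O=W[(W[...,2]>.006)&(W[...,2]<.1)&(np.hypot(W[...,0]-.59,W[...,1])<.11)&~sel]
a=np.radians(-19); d=(O[:,:2]-[.59,.0045]); q=np.c_[d@[np.cos(a),np.sin(a)],d@[-np.sin(a),np.cos(a)]]*1000
q=q[(abs(q[:,0])<25)]; print('obst in finger strip, y:',np.sort(q[:,1])[::max(1,len(q)//15)].round(0))
E
python3 go.py .59 .0045 .33 161
```

```text
2990 [0.57503073 0.01119565 0.0309646 ] ((575.2252807617188, 10.937482833862305), (36.054813385009766, 56.45672607421875), 70.2310791015625) 0.046361182371021124
1264 [0.58943995 0.00614715 0.04385579] ((589.9195556640625, 5.9898223876953125), (35.32625198364258, 25.484886169433594), 70.74331665039062) 0.046361182371021124
obst in finger strip, y: [-16. -16. -16. -15. -15.  19.  19.  19.  19.  76.  77.  78.  78.  78.
  79.  79.  81.  82.  83.  84.  87.]
t 9.65 pos [0.5893 0.0116 0.3315] row [-0.0037 -0.0081  0.0019] [-0.0011 -0.0045  0.0101] mm [-2.9 -6.5  1.5] w 0.08525980097556753
```

View pics/w4.png

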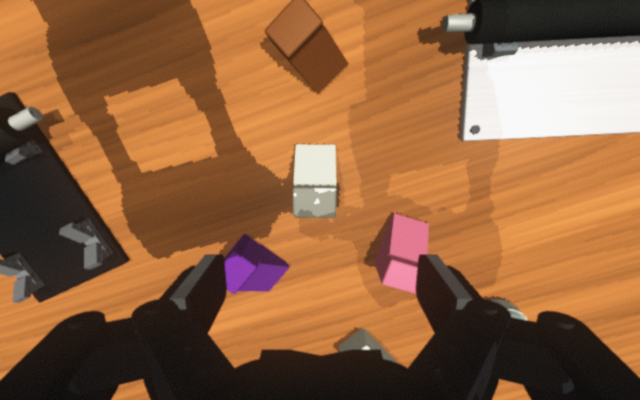

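The wrist view shows the white chock at (315,180), heel at rows 187–217 and ramp towards the robot. Pink (405,250) and purple (255,265) are clear of the finger strip (nearest 76 mm against 57 mm).

```bash
python3 go.py .5895 .0056 .182 160.7
```

```text
t 9.65 pos [0.5893 0.0116 0.3315] row [-0.0033 -0.0068  0.1869] [-0.0011 -0.0045  0.0167] mm [ -2.6  -5.5 149.5] w 0.08525980097556753
```

Emit:
apply_moves --pt "-0.003 -0.007 0.03 0 0 0.017" --pt "-0.003 -0.007 0.08 0 0 0.017" --pt "-0.003 -0.007 0.13 0 0 0.017" --pt "-0.003 -0.007 0.17 0 0 0.017" --pt "-0.003 -0.007 0.187 0 0 0.017"

```text
t: 10.28
eef_pos: [0.589, 0.0056, 0.1808]
eef_rot: [-0.539, -3.089, 0.001]
ft_force: [-0.2, -0.2, 0.3]
gripper_width: 0.0857
gripper_force: 0.0
```

```bash
python3 go.py .5895 .0056 .182 160.7
```

```text
t 10.275 pos [0.589  0.0056 0.1808] row [-0.0006  0.0002 -0.0015] [-0.0016 -0.0067 -0.0112] mm [-0.5  0.2 -1.2] w 0.08573226368278111
```

Emit:
apply_moves --pt "0 0 0 0 0 0" --pt "0 0 0 0 0 0" --pt "0 0 0 0 0 0" --pt "0 0 0 0 0 0" --pt "0 0 0 0 0 0" --fingers 0

```text
t: 10.9
eef_pos: [0.5906, 0.0054, 0.1855]
eef_rot: [0.538, 3.092, 0.0]
ft_force: [0.5, -0.5, 6.1]
gripper_width: 0.0351
gripper_force: 60.8
```

Emit:
apply_moves --pt "0 0 -0.02 0 0 0" --pt "0 0 -0.05 0 0 0" --pt "0 0 -0.08 0 0 0" --pt "0 0 -0.11 0 0 0" --pt "0 0 -0.11 0 0 0"

```text
t: 11.52
eef_pos: [0.5905, 0.0055, 0.2744]
eef_rot: [0.537, 3.091, 0.0]
ft_force: [-0.9, 0.1, -1.7]
gripper_width: 0.0351
gripper_force: 60.1
```

```bash
python3 go.py .5943 .2414 .27 164.1
```

```text
t 11.525 pos [0.5905 0.0055 0.2744] row [0.0951 0.2792 0.0053] [ 0.0011  0.0059 -0.0851] mm [ 76.1 223.3   4.2] w 0.03513071118919485
```

Emit:
apply_moves --pt "0.012 0.035 0 0 0 -0.02" --pt "0.03 0.09 0 0 0 -0.04" --pt "0.05 0.15 0 0 0 -0.06" --pt "0.07 0.21 0 0 0 -0.085" --pt "0.087 0.26 0 0 0 -0.085"

```text
t: 12.15
eef_pos: [0.5942, 0.2266, 0.2707]
eef_rot: [-0.433, -3.11, 0.001]
ft_force: [0.5, -0.0, -2.0]
gripper_width: 0.0353
gripper_force: 60.1
```

Emit:
apply_moves --pt "0.006 0.015 0.005 0 0 0" --pt "0.008 0.019 0.005 0 0 0" --pt "0.008 0.019 0.005 0 0 0"

```text
t: 12.52
eef_pos: [0.5928, 0.2402, 0.2674]
eef_rot: [-0.436, -3.11, 0.001]
ft_force: [0.3, -0.2, -0.9]
gripper_width: 0.0347
gripper_force: 60.3
```

```bash
python3 - <<'E'
from h import *
from station import bot
c=cap(bot,'wrist'); s=cap(bot,'scene'); cv2.imwrite('pics/w5.png',cv2.resize(np.hstack([c['image'],s['image']]),(800,250),interpolation=cv2.INTER_AREA)); pickle.dump((c,s),open('w5.pkl','wb'))
a=np.radians(-15.9); M=np.array([[np.cos(a),np.sin(a)],[-np.sin(a),np.cos(a)]])
X=cloud(c).reshape(-1,3); X=X[~np.isnan(X[:,0])]
q=np.c_[((X[:,:2]-[.527,.2605])@M.T),X[:,2]]*1000
r=q[(abs(q[:,0])<30)&(abs(q[:,1])<135)&(q[:,2]>42)&(q[:,2]<56)]
print('roller',len(r),r.min(0),r.max(0))
W=cloud(c); hsv=cv2.cvtColor(c['image'],cv2.COLOR_BGR2HSV); m=((hsv[...,1]<70)&(hsv[...,2]>80)).ravel()
Y=W.reshape(-1,3)[m]; Y=Y[(Y[:,2]>.065)&(Y[:,2]<.16)]; y=np.c_[((Y[:,:2]-[.527,.2605])@M.T),Y[:,2]]*1000
y=y[(y[:,0]>0)&(y[:,0]<110)&(abs(y[:,1])<40)]
if len(y): print('chock',len(y),np.percentile(y,[1,50,99],axis=0).round(1))
E
python3 go.py .5943 .2414 .1945 164.1
```

```text
roller 17152 [ -13.50848279 -120.75211404   42.00394148] [ 13.62931608 123.72085552  52.15575151]
chock 14044 [[ 24.8 -22.7  87.5]
 [ 54.5  -0.8 115.1]
 [ 79.4  21.3 131.2]]
t 12.625 pos [0.593  0.2398 0.2679] row [-0.001   0.0024  0.0917] [-0.0006 -0.     -0.0021] mm [-0.8  1.9 73.4] w 0.03516513379838886
```

View pics/w5.png

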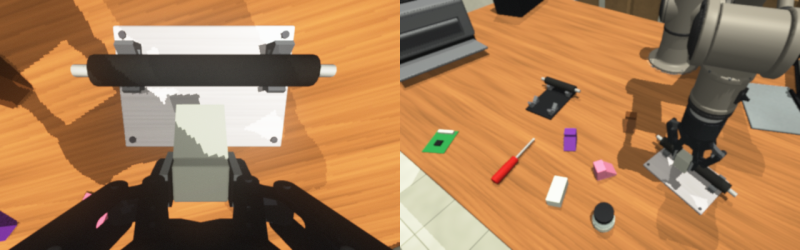

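The wrist view (left) shows the chock held with its ramp facing the roller, centred between the blocks, and the roller seated. Lowering.

Emit:
apply_moves --pt "-0.001 0.002 0.02 0 0 -0.002" --pt "-0.001 0.002 0.05 0 0 -0.002" --pt "-0.001 0.002 0.075 0 0 -0.002" --pt "-0.001 0.002 0.088 0 0 -0.002" --pt "-0.001 0.002 0.091 0 0 -0.002"

```text
t: 13.25
eef_pos: [0.5939, 0.2421, 0.1941]
eef_rot: [-0.433, -3.11, 0.001]
ft_force: [-0.4, 0.7, -1.2]
gripper_width: 0.0352
gripper_force: 60.3
```

Emit:
apply_moves --pt "0 0 0.001 0 0 0" --pt "0 0 0.002 0 0 0" --pt "0 0 0.002 0 0 0"

```text
t: 13.62
eef_pos: [0.5941, 0.2425, 0.194]
eef_rot: [0.432, 3.111, 0.0]
ft_force: [1.4, -0.5, -1.7]
gripper_width: 0.0348
gripper_force: 60.3
```

Emit:
apply_moves --pt "0 0 0.001 0 0 0" --pt "0 0 0.002 0 0 0" --pt "0 0 0.002 0 0 0"

```text
t: 14.0
eef_pos: [0.594, 0.2425, 0.1934]
eef_rot: [0.432, 3.111, 0.0]
ft_force: [-2.4, -0.9, 8.1]
gripper_width: 0.0353
gripper_force: 61.5
```

```bash
python3 go.py .5717 .2478 .193 164.1
```

```text
t 14.0 pos [0.594  0.2425 0.1934] row [ 0.0287 -0.0013  0.0005] [0.0006 0.0014 0.0021] mm [22.9 -1.   0.4] w 0.03532581438919946
```

Emit:
apply_moves --pt "0.006 0 -0.001 0 0 0" --pt "0.013 -0.001 -0.001 0 0 0" --pt "0.02 -0.001 -0.001 0 0 0" --pt "0.025 -0.001 -0.001 0 0 0" --pt "0.0275 -0.001 -0.001 0 0 0"

```text
t: 14.62
eef_pos: [0.5729, 0.2478, 0.1935]
eef_rot: [0.432, 3.109, 0.001]
ft_force: [4.5, -1.0, 6.0]
gripper_width: 0.0349
gripper_force: 61.2
```

```bash
python3 go.py .5707 .248 .193 164.1; python3 -c "
from station import bot;s=bot.get_state();print(s['ft_force'],s['gripper_width'])"
```

```text
t 14.625 pos [0.5729 0.2478 0.1935] row [ 0.0027 -0.0005  0.0006] [0.0013 0.0031 0.0021] mm [ 2.2 -0.4  0.5] w 0.0349012517914956
[ 4.52620728 -1.03801037  5.97860998] 0.0349012517914956
```

Emit:
apply_moves --pt "0 0 0 0 0 0" --pt "0 0 0 0 0 0" --pt "0 0 0 0 0 0" --pt "0 0 0 0 0 0" --pt "0 0 0 0 0 0" --fingers 1

```text
t: 15.25
eef_pos: [0.5726, 0.2477, 0.1926]
eef_rot: [-0.432, -3.111, 0.0]
ft_force: [0.6, 0.3, 0.1]
gripper_width: 0.0855
gripper_force: 0.0
```

Emit:
apply_moves --pt "0 0 -0.02 0 0 0" --pt "0 0 -0.06 0 0 0" --pt "-0.01 0 -0.11 0 0 0" --pt "-0.02 0 -0.16 0 0 0" --pt "-0.02 0 -0.19 0 0 0"

```text
t: 15.88
eef_pos: [0.5884, 0.2431, 0.3486]
eef_rot: [0.432, 3.107, 0.003]
ft_force: [0.1, -0.8, -0.5]
gripper_width: 0.0856
gripper_force: 0.0
```

```bash
python3 - <<'E'
from h import *
from station import bot
c=cap(bot,'wrist'); s=cap(bot,'top'); cv2.imwrite('pics/w6.png',cv2.resize(np.hstack([c['image'],s['image']]),(800,250),interpolation=cv2.INTER_AREA))
a=np.radians(-15.9); M=np.array([[np.cos(a),np.sin(a)],[-np.sin(a),np.cos(a)]])
X=cloud(c).reshape(-1,3)
q=np.c_[((X[:,:2]-[.527,.2605])@M.T),X[:,2]]*1000
r=q[(abs(q[:,0])<22)&(abs(q[:,1])<135)&(q[:,2]>42)&(q[:,2]<56)]; r=r[abs(r[:,1])>25]
print('roller',len(r),r.min(0),r.max(0))
t=q[(q[:,0]>22)&(q[:,0]<80)&(abs(q[:,1])<40)&(q[:,2]>45)&(q[:,2]<62)]
print('heel top',len(t),np.percentile(t,[1,50,99],axis=0).round(1),cv2.minAreaRect(t[:,:2].astype(np.float32)))
p=q[(q[:,0]>25)&(q[:,0]<85)&(abs(q[:,1])>25)&(abs(q[:,1])<60)&(q[:,2]<20)]; print('plate z',np.median(p[:,2]))
Y=cloud(s).reshape(-1,3); Y=Y[(np.hypot(Y[:,0]-.46,Y[:,1]+.266)<.1)&(Y[:,2]>.036)&(Y[:,2]<.06)]
if len(Y): print('short',Y.mean(0))
E
```

```text
roller 6399 [ -13.56791741 -117.94045188   42.00246063] [ 12.95291404 124.91044593  52.01808732]
heel top 1328 [[ 34.  -16.6  46.3]
 [ 45.9   1.   51.8]
 [ 59.3  18.6  53.3]] ((46.942649841308594, 0.8874950408935547), (26.08351707458496, 35.71331024169922), 0.9669761657714844)
plate z 7.98605023922811
short [ 0.46076998 -0.2660134   0.04683858]
```

View pics/w6.png

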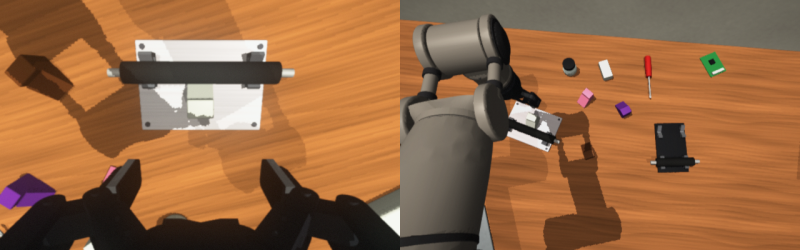

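The wrist view shows the chock at (200,100) upright between the blocks with its ramp under the roller. It measures x = 47 mm, y = 1 mm and 1° of turn. The roller is seated and the short roller hasn't moved, so I'm handing in.

```bash
python3 -c "
from station import bot;print(bot.finish_job())"
```

```text
the job is handed in; nothing more can be done
None
```

The job is handed in: the long roller is seated and centred (within about 1 mm) in the cradle, the white chock stands upright under it about 4 mm short of touching, and the short roller hasn't moved; the hand-in returned no verdict.

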